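# Set up the cased work light on the tyre bench

### The job

Set up the work light that is packed in the steel case: draw the bolt on the front of the case all the way back, lift the lid over until it rests on its stop, then pull the lamp up on its telescoping mast until the lock button clicks out, and last press the switch on the battery pack beside the mast all the way in and let it spring back. Leave the lamp up and locked, the lid open, and the other things on the bench where they are.

Things in the scene. Friction and masses are not known exactly. Their poses are not given: they have to be found in the camera images.
- case: Fixed grey steel case, open box 144 (x) x 290 (y) x 155 mm high, walls 4 mm, under a flat lid; it cannot shift. Origin: centre of its underside, on the bench. Its x points from its front (lip and bolt, on the robot's side) to its back (hinge), y to its left, z up; the offsets given in these entries are along these axes from this origin
- bolt (a joint): Steel bolt (rod 8 mm thick, along y, its axis 168 mm above the bench, in a bracket on the upper front of the case, right of the lip), in m: 0 pushed in, with its nose over a lug (22 mm wide) on the lid's front edge, so that the lid cannot rise; it slides to the case's -y, is clear of the lug from 0.025 and ends at 0.032. Stiff by 2 N, stays where it is left
- bolt_pin (a point): On the axis of the bolt's upright round pin, 10 mm below the pin's top; pin 12 mm thick, standing 36 mm up from the rod, its top 203 mm above the bench and 40 mm above the lid; moves with the bolt. With the bolt in, at offset (-97, -113, 193) mm. Push it to the case's -y
- lid (a joint): Hinge of the lid in rad: 0 shut, 1.57 upright, 1.85 leaning back on its stop. The lid is 8 mm thick, 400 g, and falls shut from anything short of about 1.57; beyond upright it falls back on its stop by itself
- lid_lip (a point): Middle of the front end of the lid's lip, on its underside. The lip is a plate 70 mm wide (y) and 8 mm thick in the middle of the lid's front edge, standing 40 mm out in front of the case, with nothing below it down to the bench. 187 mm from the hinge axis; moves with the lid. Shut, at offset (-112, 0, 155) mm
- hinge_mid (a point): Middle of the lid's hinge axis, which runs along the case's y, at offset (75, 0, 155) mm
- mast (a joint): Travel of the telescoping mast in m: 0 down, grows upward, ends at 0.086. The lock button is freed at about 0.075; let go before that, the mast sinks back. Lifting takes about 4 N
- lamp_mid (a point): Centre of the lamp head on top of the mast, a black block 50 (x) x 40 (y) x 34 mm high with nothing beside it for 60 mm to its left and right and 40 mm before and behind it; moves with the mast. Down, at offset (0, -45, 130) mm, its top 8 mm below the case's rim; under the lid until that is open
- mast_lock (a joint): Spring lock button of the mast in m: 0 held in by the outer tube, 0.007 clicked out. Out, it sits on the rim of the outer tube and keeps the mast up
- lock_mid (a point): On the lock button, a brass stud 9 mm thick on the front (-x) of the mast's inner tube, 90 mm below the centre of the lamp head
- switch (a joint): Travel of the round push switch in m: 0 out, 0.006 fully in; springs back, fully in takes 5 N
- switch_top (a point): Middle of the switch's top, a grey button 28 mm across on top of the black battery pack in the case, pressed downward; at offset (0, 85, 130) mm, 25 mm below the case's rim; under the lid until that is open
- jar: Bystander: a jar 68 mm across, 75 mm high, standing left of the case. Origin: centre of its underside
- socket: Bystander: a long steel wheel-nut socket, 34 mm across, 80 mm high, standing left of the case. Origin: centre of its underside
- tyre_lever: Bystander: a flat steel tyre lever lying right of the case, 285 mm long (x), 30 mm wide, 10 mm high. Origin: on its underside, 120 mm from its handle end

How it is judged:
By the outcome, as a careful person would: the job done as asked, in the order asked, and still so for the second after the job is handed in, with the robot touching nothing.
It also fails if it takes over 61 s, if anything falls off the work surface, if the arm or the gripper's body presses on something with over 40 N, if the wrist force passes 120 N, or if a joint passes its speed limit or range.

### The arm

A 6-joint arm with a two-finger parallel gripper is mounted at the origin on the work surface. World frame = base frame: x ahead of the robot, y to its left, z up, the work surface at z = 0. Lengths are in m, angles in rad, forces in N, time in s.
With the tool pointing down it reaches from about 0.35 to 0.775 m from the base axis. Payload 5.5 kg.
Tool frame: the origin (TCP) lies at the very end of the fingers, on their centre line; the grasp point (between the pads) lies env.grasp_offset behind it (env.grasp_offset is the distance from the TCP to the grasp point, in m); x points along the fingers, y is the direction in which the jaws open and shut, and the axes are right-handed (so a half turn about x gives the same grasp; the last joint's range is limited). The gripper opens to 85 mm and grips with 20 to 120 N. Pads are 22 mm wide; open, the fingers measure 114 mm over their backs; the gripper's body (76 mm by 85 mm) begins 54 mm behind the grasp point. The pads swing forward as they close: fully open they stand 13 mm farther back than shut.
Start: joints at [-1.452, 0.313, 0.046, 1.304, 0, 1.431], TCP at [0.147, -0.556, 0.231] pointing down, gripper open.
Joint ranges: [-2.76, 2.76], [-0.86, 1.69], [-1.03, 1.26], [-2.2, 2.34], [-1.47, 1.5], [-3.14, 3.14]. Speed limits (rad/s): [2.57, 2.57, 3.14, 3.14, 3.14, 3.14].

### API

Orientations are given as a unit quaternion [w, x, y, z].
In Python, from workcell import get_state, viewer, job, env gives the robot as it stands.
- The arm moves only by the tool send_rows, never from a script. Its argument "plan" is a list of rows, each a list of 6 numbers: the shift along the tool's x, y, z in mm, then the turn, a rotation vector about the tool's x, y, z in degrees. A call has exactly 10 rows; each row is the pose to reach, as a shift and turn from the pose commanded when the call began, along the tool's axes at that moment; what a row does not reach only later rows make up. A row lasts 1/8 s, in which the tool goes at most 62.5 mm and 10.7 degrees, less where a joint would pass 70% of its speed; a pose out of reach is approached as far as the arm can. A call with a gripper value outside its range is refused whole. "claw" is the finger opening in mm, from 0 to 85.4, set as the call begins (left out, the last holds). The fingers move at their own pace and stop on an object; "newtons" is the grip in N (left out, the last holds). Time passes only in rows, so rows that repeat a pose let the fingers close, or fill a call up. It gives the time, the measured TCP pose, the force and the opening at its end, in the units of the state.
- get_state(): the state, without advancing time (a new reading comes with each control period).
- viewer.read_camera(name): name is "scene" or "side" or "wrist"; returns a dict with "frame" (420x560x3 uint8, blue, green, red), "mtx" (3x3 intrinsics, pixels), "k1" (the pictures are not rectified: a ray, as slopes to the right and down, at radius r is drawn at 1 + k1 r^2 times it, then the intrinsics apply), "rvec" (rotation vector, rad) and "tvec" (3), from world to camera coordinates, as OpenCV has them. Camera axes: x right, y down, z forward; pixel columns grow to the right and rows downward; lengths in m; the calibration is good to about 2 mm. A picture is of the moment at which its call begins. There is no depth.
- job.hand_in(): hands the job in, once; it reports no verdict.
The state is a dict: "clock": time; "joint_pos": joint angles; "qvel": joint speeds; "tau": joint torques, N m; "tcp_pos": TCP position; "orientation": TCP orientation; "wrist_force": force on the tool from outside, world axes, zero at the start; "ft_torque": the same for the moment, N m; "finger_gap": finger opening in m.
Only numpy, scipy, OpenCV 4.12 (cv2) and the standard library are available. Lean on these libraries where they do the work, as an engineer would, in place of code of your own. Each camera call takes 0.05 s, during which the arm holds its last target.

## Working session

There is one attempt and no reset: what is moved stays moved. The work goes in short steps, Python scripts to look and compute and a tool call to move; the robot and the scene stay as the last step left them, time stands still between calls to the robot, and variables do not carry over. Pictures are saved under pics/ and viewed, and the job is handed in when it is done.

Besides the shell and the picture viewer there is one more tool, called after "Call:" as name(argument=value, ...), one argument or row to a line, values as JSON. send_rows: Moves the arm, as the interface text tells. Its arguments: {"type":"object","properties":{"plan":{"type":"array"},"claw":{"type":"number"},"newtons":{"type":"number"}},"required":["plan"]}

```bash
mkdir -p pics; cat > h.py <<'E'
import numpy as np, cv2
from workcell import get_state, viewer, job, env
def cam(n,save=None):
    c=viewer.read_camera(n)
    if save: cv2.imwrite('pics/'+save,c['frame'])
    return c
def proj(c,P):
    R,_=cv2.Rodrigues(np.array(c['rvec'],float)); p=np.atleast_2d(P)@R.T+np.array(c['tvec']).ravel()
    s=p[:,:2]/p[:,2:]; r2=(s**2).sum(1,keepdims=True); s=s*(1+c['k1']*r2)
    K=np.array(c['mtx']); return s@K[:2,:2].T+K[:2,2]
def ray(c,uv):
    K=np.array(c['mtx']); d=cv2.undistortPoints(np.array([[uv]],float),K,np.array([c['k1'],0,0,0.]))[0,0]
    R,_=cv2.Rodrigues(np.array(c['rvec'],float)); t=np.array(c['tvec']).ravel()
    return -R.T@t, R.T@np.array([d[0],d[1],1])
def onz(c,uv,z):
    o,d=ray(c,uv); return o+d*(z-o[2])/d[2]
E
python3 - <<'E'
from h import *
for n in ['scene','side','wrist']:
    c=cam(n,n+'0.png'); print(n,c['k1'],ray(c,(280,210)))
s=get_state(); print(s,env.grasp_offset)
E
```

```text
scene -0.17176886901021313 (array([1.13427596, 0.26961457, 1.05206508]), array([-0.49156307, -0.23799886, -0.83774581]))
side -0.05944231947443235 (array([ 0.30338471, -0.53615643,  0.88396762]), array([ 0.29159775,  0.56730679, -0.7701881 ]))
wrist 0.011891293347820768 (array([ 0.2226679 , -0.53525336,  0.37248791]), array([-0.27527759, -0.06073524, -0.95985148]))
{'clock': 0.15, 'joint_pos': array([-1.45159116e+00,  3.13826414e-01,  4.52306227e-02,  1.30360416e+00,
        2.56182727e-05,  1.43120343e+00]), 'qvel': array([ 1.66367330e-03, -1.65542097e-03,  3.87694767e-03,  4.63504723e-05,
       -8.36626435e-04,  2.74537577e-03]), 'tau': array([ 1.74598503e-03, -4.81065702e+01,  2.98814106e+01,  1.38567179e-02,
       -2.00313448e-04,  8.46635743e-06]), 'tcp_pos': array([ 0.1471089 , -0.55546212,  0.23061075]), 'orientation': array([ 0.09074764,  0.70120904,  0.09173991, -0.70118081]), 'wrist_force': array([-0.05975063, -0.58909175,  0.08220974]), 'ft_torque': array([ 0.00425956,  0.0330621 , -0.00910818]), 'finger_gap': 0.08543468782910307} 0.0187
```

View pics/scene0.png

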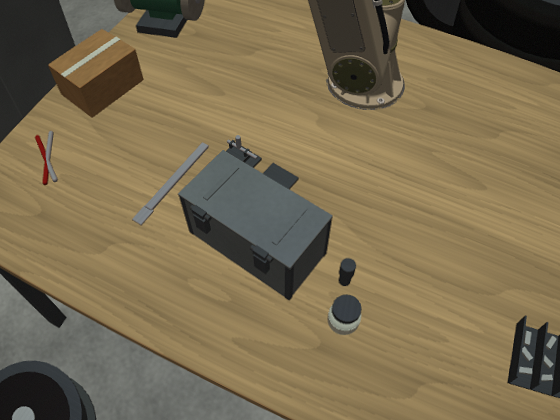

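View pics/side0.png

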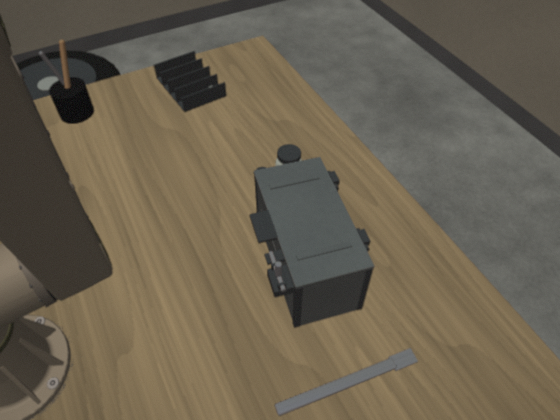

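```bash
python3 - <<'E'
import cv2
a=cv2.imread('pics/scene0.png')[125:305,165:375]; cv2.imwrite('pics/sz.png',cv2.resize(a,None,fx=3.3,fy=3.3,interpolation=cv2.INTER_CUBIC))
a=cv2.imread('pics/side0.png')[140:330,230:390]; cv2.imwrite('pics/dz.png',cv2.resize(a,None,fx=3.1,fy=3.1,interpolation=cv2.INTER_CUBIC)*1)
E
```

```text
(no output)
```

View pics/sz.png

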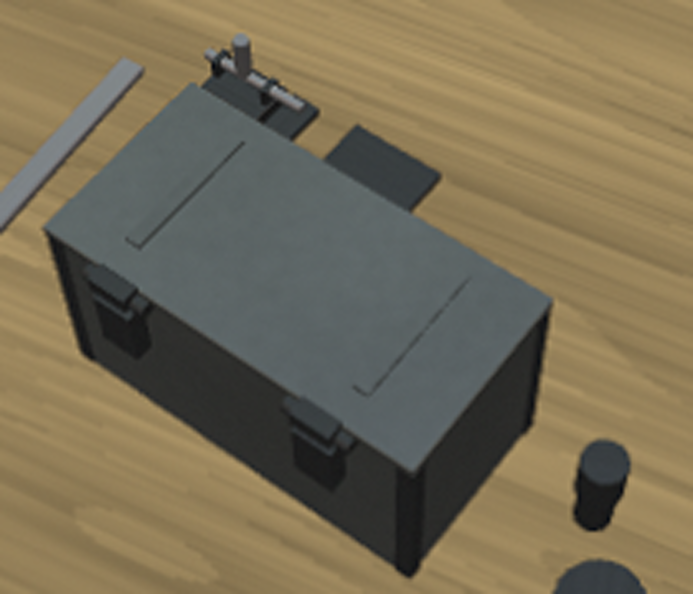

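View pics/dz.png

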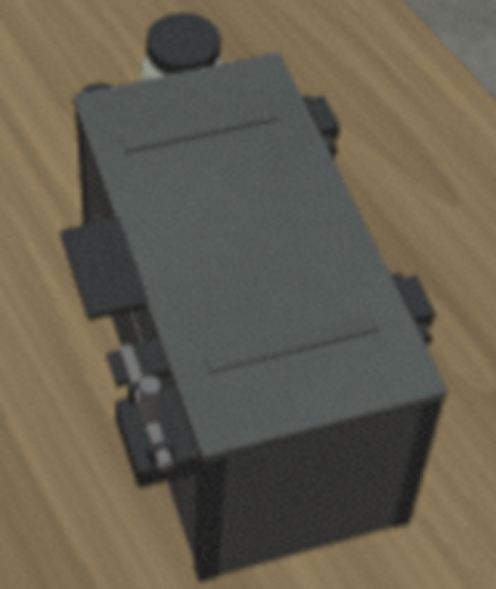

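```bash
cat > case.py <<'E'
from h import *
E
python3 - <<'E'
from h import *
cs=cam('scene');cd=cam('side')
S={'FR':(195,86),'FL':(551,300),'BL':(414,473),'BR':(46,230)}
D={'FL':(77,98),'BL':(280,56),'BR':(443,392),'FR':(203,460)}
est={}
for k in S:
    a=onz(cs,np.array(S[k])/3.3+[165,125],.163);b=onz(cd,np.array(D[k])/3.1+[230,140],.163)
    est[k]=(a+b)/2; print(k,a.round(4),b.round(4))
for n,src in (('pin top sc',onz(cs,np.array((242,38))/3.3+[165,125],.203)),('pin top sd',onz(cd,np.array((150,384))/3.1+[230,140],.203)),
 ('lip sc',onz(cs,np.array((358,126))/3.3+[165,125],.163)),('lip sc',onz(cs,np.array((440,177))/3.3+[165,125],.163)),('lip d',onz(cd,np.array((62,232))/3.1+[230,140],.163)),('lip d',onz(cd,np.array((92,317))/3.1+[230,140],.163))): print(n,src.round(4))
# corners -> pose
u=(est['FL']+est['BL']-est['FR']-est['BR'])[:2]/2; print('len',np.linalg.norm(u))
v=(est['BR']+est['BL']-est['FR']-est['FL'])[:2]/2; print('wid',np.linalg.norm(v))
th1=np.arctan2(-u[0],u[1]);th2=np.arctan2(v[1],v[0]);th=th1*.75+th2*.25
c=sum(est.values())[:2]/4; print('yaw',th1,th2,th,'c',c)
E
```

```text
FR [ 0.5251 -0.163   0.163 ] [ 0.5195 -0.1733  0.163 ]
FL [0.5798 0.1188 0.163 ] [0.5775 0.1119 0.163 ]
BL [0.7242 0.0929 0.163 ] [0.72   0.0839 0.163 ]
BR [ 0.6698 -0.1918  0.163 ] [ 0.6636 -0.1979  0.163 ]
pin top sc [ 0.5036 -0.1355  0.203 ]
pin top sd [ 0.5045 -0.1384  0.203 ]
lip sc [ 0.5088 -0.0486  0.163 ]
lip sc [0.5236 0.0177 0.163 ]
lip d [0.5191 0.0108 0.163 ]
lip d [ 0.5073 -0.0567  0.163 ]
len 0.28883741571036164
wid 0.14640638443617257
yaw -0.1945325427596618 -0.18442152629345585 -0.19200478864311032 c [ 0.62243361 -0.03981756]
```

```bash
ls -la; python3 - <<'E'
from h import *
print([a for a in dir(env) if not a.startswith('__')])
from scipy.spatial.transform import Rotation as R
s=get_state();q=s['orientation'];r=R.from_quat(np.r_[q[1:],q[0]]).as_matrix();print(r.round(3))
# desired orientation: tool x down, tool y along case y
th=-.192
for sg in (1,-1):
    y=sg*np.array([-np.sin(th),np.cos(th),0]);x=np.array([0,0,-1.]);M=np.c_[x,y,np.cross(x,y)]
    rel=R.from_matrix(r.T@M).as_rotvec(degrees=True);print(rel.round(2))
E
```

```text
total 20
drwxr-xr-x  3 agent agent 4096 Dec  6 04:46 .
drwxr-xr-x 23 root  root  4096 Dec  6 04:45 ..
-rw-r--r--  1 agent agent   16 Dec  6 04:46 case.py
-rw-r--r--  1 agent agent  739 Dec  6 04:45 h.py
drwxr-xr-x  2 agent agent 4096 Dec  6 04:45 pics
['MotionError', 'grasp_offset']
[[-0.     0.256 -0.967]
 [ 0.001 -0.967 -0.256]
 [-1.    -0.001 -0.   ]]
[-1.5417e+02 -6.0000e-02  0.0000e+00]
[25.83  0.    0.05]
```

```bash
cat >> h.py <<'E'
from scipy.spatial.transform import Rotation as Rn
TH=-.192; C=np.array([.6224,-.0398,0])
def cw(o): # case offset mm -> world
    c,s=np.cos(TH),np.sin(TH); o=np.array(o)/1000.
    return C+np.array([c*o[0]-s*o[1],s*o[0]+c*o[1],o[2]])
def ori(pitch,th=None,sg=1): # pitch 0: tool x along case +x ; 90: down. tool y: in-plane perpendicular if vert
    pass
def down(th=None,sg=1):
    th=TH if th is None else th
    y=sg*np.array([-np.sin(th),np.cos(th),0]);x=np.array([0,0,-1.]);return np.c_[x,y,np.cross(x,y)]
def cur():
    s=get_state();q=s['orientation'];return s['tcp_pos'],Rn.from_quat(np.r_[q[1:],q[0]]).as_matrix()
def go(P,M):
    p,r=cur(); return (r.T@(np.array(P)-p)*1000).round(1),Rn.from_matrix(r.T@M).as_rotvec(degrees=True).round(1)
E
python3 - <<'E'
from h import *
print(cw([-97,-113,193]),cw([-112,0,155]))
print(go([.505,-.134,.30],down()))
E
```

```text
[ 0.50561947 -0.13221379  0.193     ] [ 0.51245805 -0.01842788  0.155     ]
(array([ -68.8, -316.1, -453.9]), array([-1.542e+02, -1.000e-01,  0.000e+00]))
```

Call:
send_rows(
  plan=[
    [-30, -20, -30, -8, 0, 0],
    [-50, -50, -75, -18, 0, 0],
    [-69, -85, -122, -28, 0, 0],
    [-69, -120, -170, -38, 0, 0],
    [-69, -154, -220, -48, 0, 0],
    [-69, -188, -270, -58, 0, 0],
    [-69, -222, -320, -68, 0, 0],
    [-69, -256, -370, -78, 0, 0],
    [-69, -288, -412, -88, 0, 0],
    [-69, -316, -454, -98, 0, 0],
  ],
  claw=60,
  newtons=25,
)

```text
clock: 1.5
tcp_pos: [0.506, -0.1324, 0.3004]
orientation: [0.59, 0.389, 0.59, -0.389]
wrist_force: [0.1, -0.3, 0.3]
finger_gap: 0.06
```

```bash
python3 - <<'E'
from h import *
print(go([.505,-.134,.30],down()),get_state()['joint_pos'].round(3))
E
```

```text
(array([ 0.4, -1.6,  1. ]), array([-55.8,   0. ,   0. ])) [-0.409  0.201  0.066  1.435 -0.     0.757]
```

Call:
send_rows(
  plan=[
    [0, 0, 0, -10, 0, 0],
    [0, 0, 0, -20, 0, 0],
    [0, 0, 0, -30, 0, 0],
    [0, 0, 0, -40, 0, 0],
    [0, 0, 0, -50, 0, 0],
    [0, 0, 0, -55.8, 0, 0],
    [0, 0, 0, -55.8, 0, 0],
    [0, 0, 0, -55.8, 0, 0],
    [0, 0, 0, -55.8, 0, 0],
    [0, 0, 0, -55.8, 0, 0],
  ],
)

```text
clock: 2.75
tcp_pos: [0.5052, -0.1342, 0.3003]
orientation: [0.704, 0.07, 0.704, -0.07]
wrist_force: [0.1, -0.4, -1.3]
finger_gap: 0.0602
```

```bash
python3 - <<'E'
from h import *
c=cam('wrist','w1.png'); print(go(cw([-97,-113,300]),down()),get_state()['joint_pos'].round(3),get_state()['tcp_pos'])
print(proj(c,[cw([-97,-113,203]),cw([-112,35,163]),cw([-112,-35,163]),cw([-72,-145,163])]))
E
```

```text
(array([0.3, 2.1, 0.1]), array([-0.4, -0. ,  0. ])) [-0.413  0.201  0.065  1.435 -0.    -0.214] [ 0.50514325 -0.13421944  0.3002621 ]
[[285.5594793  219.56914894]
 [437.37547841 190.99824753]
 [365.14911568 191.56980564]
 [254.01875833 230.76259268]]
```

View pics/w1.png

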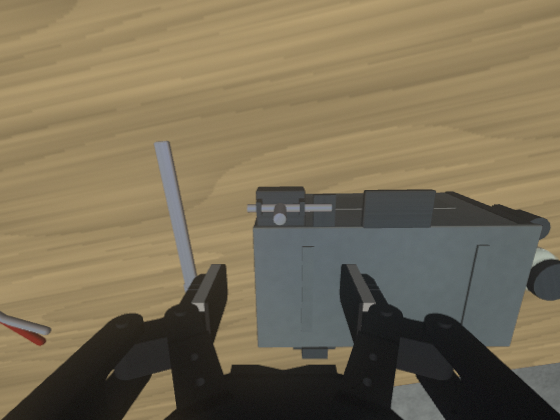

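```bash
python3 - <<'E'
from h import *
c=cam('wrist')
def cc(w): 
    d=np.array(w)-C; a,s=np.cos(TH),np.sin(TH); return np.array([a*d[0]+s*d[1],-s*d[0]+a*d[1]])*1000
for n,uv,z in (('pin',(280,219),.203),('lipR',(363.5,190),.163),('lipL',(435,190),.163),('FR',(255,226.5),.163),('FL',(541,226),.163),('BR',(258,347),.163),('BL',(514,347),.163)):
    w=onz(c,uv,z); print(n,w.round(4),cc(w).round(1))
E
```

```text
pin [ 0.5042 -0.1368  0.203 ] [ -97.5 -117.8]
lipR [ 0.5039 -0.0542  0.163 ] [-113.6  -36.7]
lipL [0.5177 0.0137 0.163 ] [-113.    32.6]
FR [ 0.5198 -0.1664  0.163 ] [ -76.6 -143.8]
FL [0.576  0.1156 0.163 ] [-75.2 143.7]
BR [ 0.6661 -0.1968  0.163 ] [  72.9 -145.8]
BL [0.7234 0.0945 0.163 ] [ 73.5 151.1]
```

```bash
sed -i 's/C=np.array(.*/C=np.array([.6210,-.0416,0])/' h.py; python3 - <<'E'
from h import *
print(go(cw([-97,-115,184]),down()))
E
```

```text
(array([116.3,  -2. ,  -0.9]), array([-0.4,  0. ,  0. ]))
```

Call:
send_rows(
  plan=[
    [30, -2, 0, 0, 0, 0],
    [60, -2, -1, 0, 0, 0],
    [85, -2, -1, 0, 0, 0],
    [105, -2, -1, 0, 0, 0],
    [116, -2, -1, 0, 0, 0],
    [116, -2, -1, 0, 0, 0],
    [116, -2, -1, 0, 0, 0],
    [116, -2, -1, 0, 0, 0],
    [116, -2, -1, 0, 0, 0],
    [116, -2, -1, 0, 0, 0],
  ],
  claw=40,
)

```text
clock: 4.1
tcp_pos: [0.5039, -0.136, 0.1846]
orientation: [0.704, 0.07, 0.703, -0.07]
wrist_force: [0.5, 0.3, -0.0]
finger_gap: 0.0399
```

```bash
python3 - <<'E'
from h import *
cam('wrist','w2.png');cam('side','s2.png')
E
```

```text
(no output)
```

View pics/w2.png

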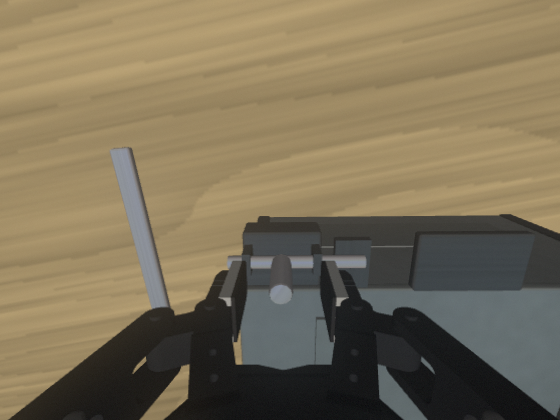

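View pics/s2.png

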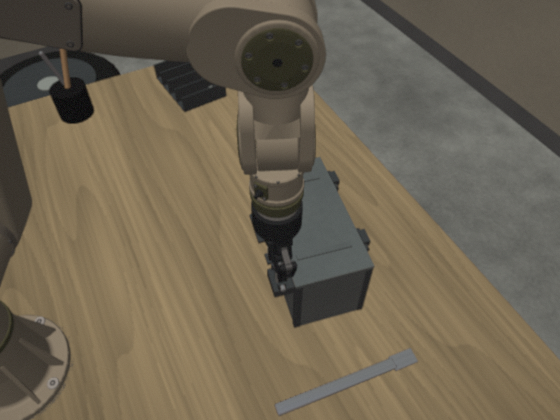

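Call:
send_rows(
  plan=[
    [0, 0, 0, 0, 0, 0],
    [0, 0, 0, 0, 0, 0],
    [0, 0, 0, 0, 0, 0],
    [0, 0, 0, 0, 0, 0],
    [0, 0, 0, 0, 0, 0],
    [0, -4, 0, 0, 0, 0],
    [0, -8, 0, 0, 0, 0],
    [0, -12, 0, 0, 0, 0],
    [0, -16, 0, 0, 0, 0],
    [0, -20, 0, 0, 0, 0],
  ],
  claw=5,
  newtons=30,
)

```text
clock: 5.45
tcp_pos: [0.4999, -0.1559, 0.1844]
orientation: [0.704, 0.07, 0.704, -0.07]
wrist_force: [1.5, 2.2, 2.8]
finger_gap: 0.0102
```

Call:
send_rows(
  plan=[
    [0, -3, 0, 0, 0, 0],
    [0, -6, 0, 0, 0, 0],
    [0, -8, 0, 0, 0, 0],
    [0, -10, 0, 0, 0, 0],
    [0, -11, 0, 0, 0, 0],
    [0, -12, 0, 0, 0, 0],
    [0, -13, 0, 0, 0, 0],
    [0, -14, 0, 0, 0, 0],
    [0, -14, 0, 0, 0, 0],
    [0, -14, 0, 0, 0, 0],
  ],
)

```text
clock: 6.7
tcp_pos: [0.4983, -0.1641, 0.1843]
orientation: [0.705, 0.072, 0.703, -0.065]
wrist_force: [6.2, 19.3, 4.8]
finger_gap: 0.0107
```

```bash
python3 - <<'E'
from h import *
cam('wrist','w3.png');print(get_state()['wrist_force'])
E
```

```text
[ 5.90980045 18.55646259  5.06959803]
```

View pics/w3.png

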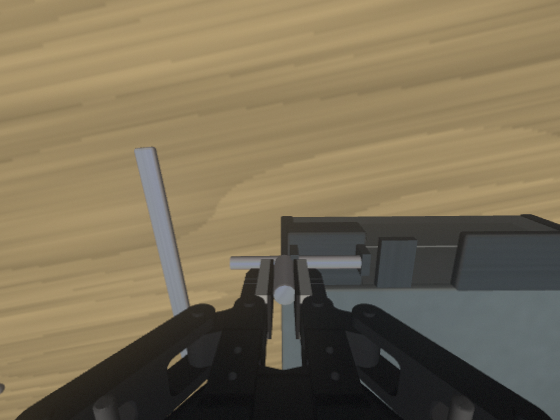

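```bash
python3 - <<'E'
from h import *
c=cam('wrist')
def cc(w): 
    d=np.array(w)-C; a,s=np.cos(TH),np.sin(TH); return np.array([a*d[0]+s*d[1],-s*d[0]+a*d[1]])*1000
for n,uv,z in (('pin',(285,294),.203),('rodL',(231,263),.168),('rodR',(360,263),.168),('lugL',(379,262),.163),('lugR',(416,262),.163),('lipR',(458,262),.163),('FR',(288,289),.163)):
    print(n,cc(onz(c,uv,z)).round(1))
E
```

```text
pin [ -97.4 -142.9]
rodL [ -96.6 -174.6]
rodR [-96.  -97.2]
lugL [-94. -84.]
lugR [-93.9 -61.1]
lipR [-93.7 -35.1]
FR [ -75.4 -140.3]
```

Call:
send_rows(
  plan=[
    [0, 5, 0, 0, 0, 0],
    [0, 5, 0, 0, 0, 0],
    [0, 5, 0, 0, 0, 0],
    [-10, 5, 0, 0, 0, 0],
    [-30, 5, 0, 0, 0, 0],
    [-60, 5, 0, 0, 0, 0],
    [-75, 20, -30, 0, -8, 0],
    [-75, 40, -60, 0, -16, 0],
    [-75, 60, -80, 0, -24, 0],
    [-75, 80, -90, 0, -30, 0],
  ],
  claw=40,
)

```text
clock: 8.05
tcp_pos: [0.4233, -0.0727, 0.2599]
orientation: [0.863, 0.049, 0.495, -0.087]
wrist_force: [0.2, 0.6, 0.4]
finger_gap: 0.0398
```

```bash
python3 - <<'E'
from h import *
s=get_state();print(s['joint_pos'].round(4),s['tcp_pos'].round(4),cur()[1].round(3))
E
```

```text
[-0.445  -0.4185 -0.7127  0.7611  0.1222 -0.213 ] [ 0.4233 -0.0727  0.2599] [[ 0.494  0.199  0.846]
 [-0.101  0.98  -0.171]
 [-0.864 -0.001  0.504]]
```

```bash
cat > fk.py <<'E'
import numpy as np
from scipy.optimize import least_squares
def fk(q,P):
    r0,z0,L1,L2,Lt,off=P
    p=q[1]-q[2]+q[3]; 
    r=r0+L1*np.sin(q[1])+L2*np.cos(q[1]-q[2])+Lt*np.cos(p)*np.cos(q[4])
    z=z0+L1*np.cos(q[1])-L2*np.sin(q[1]-q[2])-Lt*np.sin(p)*np.cos(q[4])
    y=off+Lt*np.sin(q[4]); c,s=np.cos(q[0]),np.sin(q[0])
    return np.array([c*r-s*y,s*r+c*y,z])
Q=[[-1.45159116e+00,3.13826414e-01,4.52306227e-02,1.30360416e+00,0,1.43],[-.413,.201,.065,1.435,0,-.214],[-.445,-.4185,-.7127,.7611,.1222,-.213]]
X=[[.1471089,-.55546212,.23061075],[.50514,-.13422,.30026],[.4233,-.0727,.2599]]
if __name__=='__main__':
    f=lambda P:np.concatenate([fk(q,P)-x for q,x in zip(Q,X)]+[[.01*P[0]]])
    s=least_squares(f,[0,.3,.4,.4,.25,.08]); print(s.x.round(4),(s.fun*1000).round(2))
E
python3 fk.py
```

```text
[0.041  0.2719 0.4643 0.3935 0.375  0.0769] [-3.78  5.46  3.48  5.15 -5.43 -1.77  1.66  5.88 -1.71  0.41]
```

```bash
cat > fk.py <<'E'
import numpy as np
from scipy.optimize import least_squares
def fk(q,P):
    r0,z0,L1,L2,Lw,Lt,off=P
    p=q[1]-q[2]+q[3]; T=Lw+Lt*np.cos(q[4])
    r=r0+L1*np.sin(q[1])+L2*np.cos(q[1]-q[2])+T*np.cos(p)
    z=z0+L1*np.cos(q[1])-L2*np.sin(q[1]-q[2])-T*np.sin(p)
    y=off+Lt*np.sin(q[4]); c,s=np.cos(q[0]),np.sin(q[0])
    return np.array([c*r-s*y,s*r+c*y,z])
Q=[[-1.45159116e+00,3.13826414e-01,4.52306227e-02,1.30360416e+00,0,1.43],[-.413,.201,.065,1.435,0,-.214],[-.445,-.4185,-.7127,.7611,.1222,-.213]]
X=[[.1471089,-.55546212,.23061075],[.50514,-.13422,.30026],[.4233,-.0727,.2599]]
def fit():
    f=lambda P:np.concatenate([fk(q,P)-x for q,x in zip(Q,X)]+[[.003*P[0]]])
    return least_squares(f,[0,.3,.4,.4,.05,.3,.08])
if __name__=='__main__':
    s=fit(); print(s.x.round(4),(s.fun*1000).round(2))
E
python3 fk.py
```

```text
[-0.0147  0.3082  0.5412  0.4303  0.1808  0.2993  0.08  ] [-0.32  2.43 -1.98  2.85 -1.07 -0.24 -0.59  0.13  2.21 -0.04]
```

```bash
cat > ik.py <<'E'
from h import *
from fk import fk,fit
from scipy.optimize import least_squares
P=fit().x
LO=np.array([-2.76,-.86,-1.03,-2.2,-1.47]);HI=np.array([2.76,1.69,1.26,2.34,1.5])
def tdir(q):
    p=q[1]-q[2]+q[3];c,s=np.cos(q[0]),np.sin(q[0]);h=np.cos(q[4])*np.cos(p);y=np.sin(q[4])
    return np.array([c*h-s*y,s*h+c*y,-np.cos(q[4])*np.sin(p)])
def ik(X,d,q0=[-.3,0,-.3,1,0]):
    f=lambda q:np.concatenate([fk(q,P)-X,.3*(tdir(q)-d)])
    s=least_squares(f,q0,bounds=(LO,HI)); return s.x,np.abs(s.fun).max()*1000
def cdir(p): return np.array([np.cos(TH)*np.cos(p),np.sin(TH)*np.cos(p),-np.sin(p)])
def lidpt(th,rho,n,y=0): # rho from hinge along lid, n above underside (mm)
    return cw([75-rho*np.cos(th)+n*np.sin(th),y,155+rho*np.sin(th)+n*np.cos(th)])
E
python3 - <<'E'
from ik import *
for th in (0,20,40,60,75,90,106):
  for p in (20,30,40,50,60,75,90,100):
    if th>40 and p<50: continue
    X=lidpt(np.radians(th),167,4); q,e=ik(X,cdir(np.radians(p)))
    print(th,p,X.round(3),q.round(2),round(e,1))
E
```

```text
0 20 [ 0.531 -0.024  0.159] [-0.08 -0.04 -1.03 -0.33 -0.17] 79.3
0 30 [ 0.531 -0.024  0.159] [-0.14 -0.08 -1.03 -0.24 -0.07] 46.1
0 40 [ 0.531 -0.024  0.159] [-0.18 -0.09 -1.03 -0.17 -0.01] 15.2
0 50 [ 0.531 -0.024  0.159] [-0.2  -0.11 -0.94  0.04  0.  ] 0.0
0 60 [ 0.531 -0.024  0.159] [-0.2  -0.06 -0.75  0.36  0.  ] 0.0
0 75 [ 0.531 -0.024  0.159] [-0.2   0.09 -0.46  0.76  0.  ] 0.0
0 90 [ 0.531 -0.024  0.159] [-0.2   0.29 -0.17  1.12  0.  ] 0.0
0 100 [ 0.531 -0.024  0.159] [-0.2   0.43  0.03  1.35 -0.  ] 0.0
20 20 [ 0.542 -0.026  0.216] [-0.13 -0.17 -1.03 -0.26 -0.09] 63.9
20 30 [ 0.542 -0.026  0.216] [-0.17 -0.2  -1.03 -0.19 -0.03] 29.7
20 40 [ 0.542 -0.026  0.216] [-0.2  -0.21 -1.02 -0.12  0.01] 0.0
20 50 [ 0.542 -0.026  0.216] [-0.2  -0.19 -0.83  0.24  0.  ] 0.0
20 60 [ 0.542 -0.026  0.216] [-0.2  -0.12 -0.64  0.53  0.  ] 0.0
20 75 [ 0.542 -0.026  0.216] [-0.2   0.06 -0.35  0.91  0.  ] 0.0
20 90 [ 0.542 -0.026  0.216] [-0.2   0.27 -0.05  1.25  0.  ] 0.0
20 100 [ 0.542 -0.026  0.216] [-0.2   0.42  0.15  1.48 -0.  ] 0.0
40 20 [ 0.572 -0.032  0.265] [-0.16 -0.2  -1.03 -0.33 -0.05] 
[... 1069 characters left out ...]
 0.317] [-0.2   0.64  0.75  1.86 -0.  ] 0.0
90 50 [ 0.699 -0.057  0.322] [-0.2   0.   -0.38  0.49  0.  ] 0.0
90 60 [ 0.699 -0.057  0.322] [-0.2   0.1  -0.15  0.79  0.  ] 0.0
90 75 [ 0.699 -0.057  0.322] [-0.2   0.3   0.2   1.22  0.  ] 0.0
90 90 [ 0.699 -0.057  0.322] [-0.2   0.55  0.62  1.65  0.  ] 0.0
90 100 [ 0.699 -0.057  0.322] [-0.2   0.77  0.99  1.97 -0.  ] 0.0
106 50 [ 0.744 -0.065  0.314] [-0.2   0.09 -0.3   0.48  0.  ] 0.0
106 60 [ 0.744 -0.065  0.314] [-0.2   0.19 -0.07  0.79  0.  ] 0.0
106 75 [ 0.744 -0.065  0.314] [-0.2   0.39  0.31  1.24  0.  ] 0.0
106 90 [ 0.744 -0.065  0.314] [-0.2   0.66  0.79  1.71  0.  ] 0.0
106 100 [ 0.744 -0.065  0.314] [-0.2   0.91  1.26  2.08  0.  ] 3.5
```

```bash
cat >> ik.py <<'E'
def pose(th,p,s=22,g=64,set_=9,clr=0,back=0):
    """th,p deg; returns TCP world, R"""
    t=np.radians(th);p=np.radians(p);a2=np.array([np.cos(p),-np.sin(p)]);m2=np.array([np.sin(p),np.cos(p)])
    c=np.array([75-187*np.cos(t),155+187*np.sin(t)])
    x=c+(s+set_-back)*a2+(g/2-clr)*m2
    W=lambda v:np.array([np.cos(TH)*v[0],np.sin(TH)*v[0],v[1]])
    A=W(a2);M=W(m2); return cw([x[0],0,x[1]]),np.c_[A,M,np.cross(A,M)]
E
python3 - <<'E'
from ik import *
for k in (dict(th=0,p=55,clr=6,back=60),dict(th=0,p=55,clr=6)):
    X,M=pose(**k); q,e=ik(X,M[:,0]);print(X.round(4),q.round(2),round(e,1),go(X,M))
for th,p in ((0,55),(20,57),(40,62),(60,72),(80,86),(90,92),(97,97)):
    X,M=pose(th,p); q,e=ik(X,M[:,0]);print(th,X.round(4),q.round(2),round(e,1))
E
```

```text
[ 0.5156 -0.0211  0.1937] [-0.2  -0.18 -0.81  0.33  0.  ] 0.0 (array([97.6, 68.9, 35.9]), array([89.6, -3.5,  3.9]))
[ 0.5494 -0.0277  0.1445] [-0.2  -0.03 -0.83  0.15  0.  ] 0.0 (array([157.4,  69.2,  40.8]), array([89.6, -3.5,  3.9]))
0 [ 0.5542 -0.0286  0.148 ] [-0.2  -0.02 -0.82  0.16  0.  ] 0.0
20 [ 0.565  -0.0307  0.2104] [-0.2  -0.09 -0.66  0.42  0.  ] 0.0
40 [ 0.596  -0.0367  0.2629] [-0.2  -0.03 -0.42  0.7   0.  ] 0.0
60 [ 0.6421 -0.0457  0.2974] [-0.2   0.16 -0.05  1.05  0.  ] 0.0
80 [ 0.6962 -0.0562  0.3105] [-0.2   0.47  0.47  1.5   0.  ] 0.0
90 [ 0.725  -0.0618  0.3099] [-0.2   0.65  0.77  1.72 -0.  ] 0.0
97 [ 0.7445 -0.0656  0.3059] [-0.19  0.83  1.09  1.95 -0.  ] 0.0
```

Call:
send_rows(
  plan=[
    [0, 7, 4, 10, 0, 0],
    [0, 14, 8, 20, 0, 0],
    [0, 21, 12, 30, 0, 0],
    [10, 28, 16, 40, -1, 1],
    [20, 35, 20, 50, -2, 2],
    [35, 45, 24, 60, -2, 2],
    [50, 55, 28, 70, -3, 3],
    [70, 63, 32, 80, -3.5, 4],
    [85, 69, 36, 89.6, -3.5, 3.9],
    [97.6, 69, 36, 89.6, -3.5, 3.9],
  ],
  claw=64,
)

```text
clock: 9.3
tcp_pos: [0.5174, -0.0213, 0.1931]
orientation: [0.593, 0.654, 0.267, -0.386]
wrist_force: [-1.0, -0.6, 0.4]
finger_gap: 0.0639
```

```bash
python3 - <<'E'
from ik import *
X,M=pose(0,55,clr=6);print(go(X,M),get_state()['joint_pos'].round(3))
cam('side','s4.png');c=cam('scene','c4.png')
for f in('s4','c4'):
    a=cv2.imread(f'pics/{f}.png');a=a[120:330,150:390];cv2.imwrite(f'pics/{f}z.png',cv2.resize(a,None,fx=2.8,fy=2.8))
E
```

```text
(array([58.6, -0.8,  0.2]), array([ 0.2, -0.1,  0.2])) [-0.199 -0.213 -0.812  0.365  0.005  1.562]
```

View pics/s4z.png

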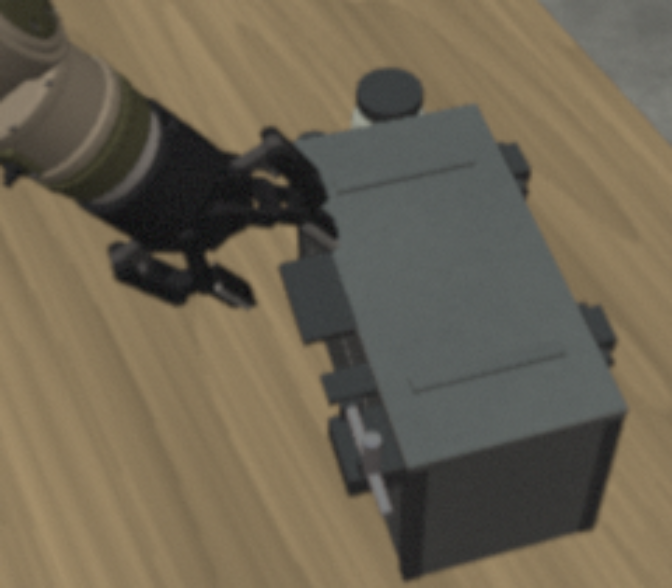

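View pics/c4z.png

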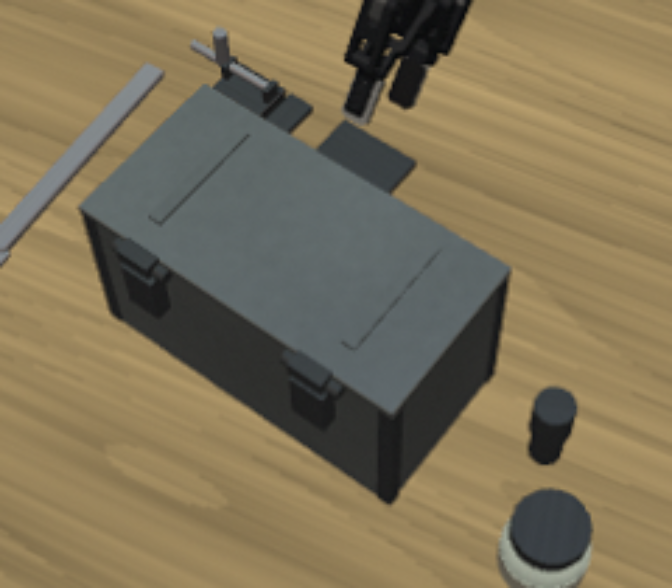

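Call:
send_rows(
  plan=[
    [8, -1, 0, 0, 0, 0],
    [16, -1, 0, 0, 0, 0],
    [24, -1, 0, 0, 0, 0],
    [32, -1, 0, 0, 0, 0],
    [38, -1, 0, 0, 0, 0],
    [44, -1, 0, 0, 0, 0],
    [50, -1, 0, 0, 0, 0],
    [54, -1, 0, 0, 0, 0],
    [58, -1, 0, 0, 0, 0],
    [58, -1, 0, 0, 0, 0],
  ],
)

```text
clock: 10.65
tcp_pos: [0.5482, -0.0274, 0.1442]
orientation: [0.592, 0.655, 0.267, -0.386]
wrist_force: [0.3, -0.1, 1.1]
finger_gap: 0.0639
```

```bash
python3 - <<'E'
from ik import *
print(get_state()['wrist_force'])
for th,p in ((0,55),(8,55),(16,56),(24,58),(32,60),(40,62),(50,67),(60,72),(70,79)):
    X,M=pose(th,p);print(th,*go(X,M))
cam('side','s5.png')
a=cv2.imread(f'pics/s5.png');a=a[120:330,150:390];cv2.imwrite(f'pics/s5z.png',cv2.resize(a,None,fx=2.8,fy=2.8))
cam('wrist','w5.png')
E
```

```text
[ 0.25078366 -0.11081355  1.12127017]
0 [0.4 7.2 0.1] [ 0.  -0.1  0.3]
8 [-20.   23.5   0.1] [ 0.  -0.1  0.3]
16 [-37.3  41.9   0.1] [ 0.  -0.1 -0.7]
24 [-51.3  62.1   0. ] [ 0.  -0.1 -2.7]
32 [-62.2  84.1   0.1] [ 0.  -0.1 -4.7]
40 [-6.980e+01  1.076e+02  1.000e-01] [ 0.  -0.  -6.7]
50 [-7.340e+01  1.365e+02  1.000e-01] [  0.   -0.  -11.7]
60 [-7.150e+01  1.658e+02  1.000e-01] [  0.   -0.  -16.7]
70 [-6.360e+01  1.931e+02  1.000e-01] [  0.   -0.  -23.7]
```

View pics/s5z.png

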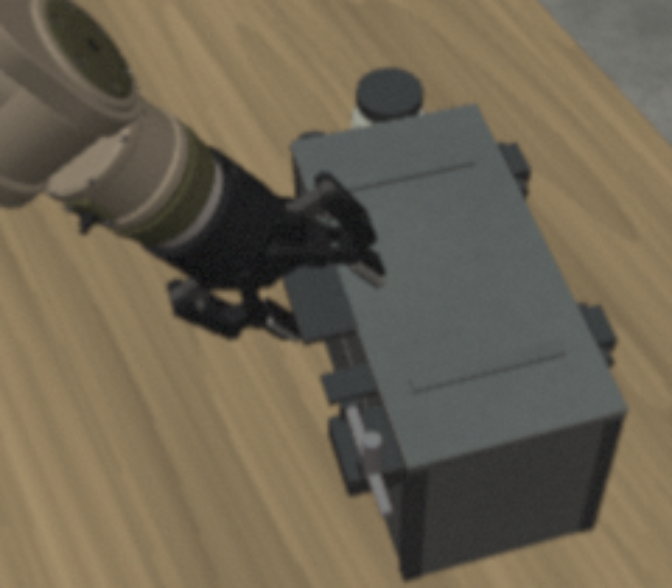

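View pics/w5.png

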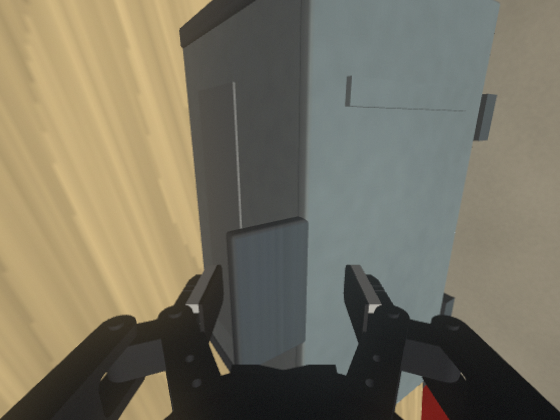

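Call:
send_rows(
  plan=[
    [0, 4, 0, 0, 0, 0],
    [0, 7, 0, 0, 0, 0],
    [-10, 15, 0, 0, 0, 0],
    [-20, 23.5, 0, 0, 0, 0],
    [-29, 32, 0, 0, 0, 0],
    [-37, 42, 0, 0, 0, -1],
    [-45, 52, 0, 0, 0, -2],
    [-51, 62, 0, 0, 0, -3],
    [-57, 73, 0, 0, 0, -4],
    [-62, 84, 0, 0, 0, -5],
  ],
)

```text
clock: 12.0
tcp_pos: [0.5806, -0.0336, 0.2435]
orientation: [0.574, 0.642, 0.296, -0.412]
wrist_force: [-4.0, 0.3, 0.4]
finger_gap: 0.0642
```

```bash
python3 - <<'E'
from ik import *
print(get_state()['wrist_force'])
for th,p in ((32,60),(40,62),(50,67),(60,72),(70,79),(76,83),(82,87),(88,91),(94,95)):
    X,M=pose(th,p);print(th,*go(X,M))
cam('side','s6.png')
E
```

```text
[-4.01060665  0.3355357   0.3625058 ]
32 [0.6 0.6 0.2] [ 0.  -0.1  0.4]
40 [-9.1 23.2  0.2] [ 0.  -0.1 -1.6]
50 [-15.2  51.8   0.2] [ 0.  -0.1 -6.6]
60 [-15.9  81.1   0.2] [  0.   -0.1 -11.6]
70 [-10.5 108.9   0.3] [  0.1  -0.1 -18.6]
76 [ -4.9 125.2   0.3] [  0.1  -0.  -22.6]
82 [  2.5 140.9   0.3] [  0.1  -0.  -26.6]
88 [ 11.5 155.7   0.3] [  0.1  -0.  -30.6]
94 [ 22.2 169.5   0.3] [  0.1  -0.  -34.6]
```

View pics/s6.png

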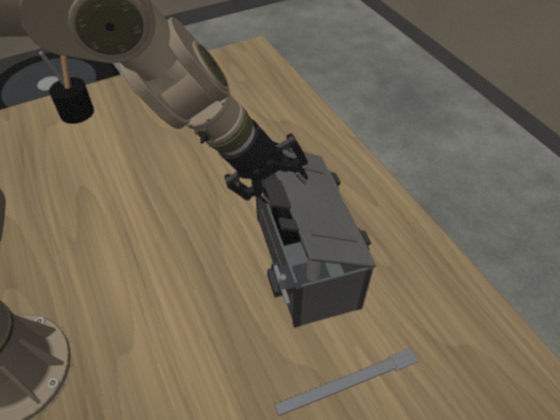

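Lid is rising with the finger. Continue to past upright.

Call:
send_rows(
  plan=[
    [-5, 12, 0, 0, 0, -1],
    [-9, 23, 0, 0, 0, -2],
    [-12, 37, 0, 0, 0, -4],
    [-15, 52, 0, 0, 0, -7],
    [-16, 66, 0, 0, 0, -9],
    [-16, 81, 0, 0, 0, -12],
    [-14, 95, 0, 0, 0, -15],
    [-11, 109, 0, 0, 0, -19],
    [-5, 125, 0, 0, 0, -23],
    [2, 141, 0, 0, 0, -27],
  ],
)

```text
clock: 13.3
tcp_pos: [0.7039, -0.0575, 0.3126]
orientation: [0.463, 0.556, 0.437, -0.534]
wrist_force: [1.5, 0.6, 1.2]
finger_gap: 0.0642
```

```bash
python3 - <<'E'
from ik import *
print(get_state()['wrist_force'],get_state()['joint_pos'].round(2))
for th,p in ((82,87),(88,90),(92,92),(95,93),(98,94)):
    X,M=pose(th,p);print(th,*go(X,M))
cam('side','s7.png')
E
```

```text
[1.53778488 0.57667169 1.1734854 ] [-0.2   0.56  0.62  1.58  0.    1.57]
82 [ 1.6 -2.   0.2] [ 0.1 -0.   0.2]
88 [ 2.5 15.9  0.2] [ 0.1 -0.  -2.8]
92 [ 4.1 27.8  0.2] [ 0.1 -0.  -4.8]
95 [ 5.7 37.   0.2] [ 0.1 -0.  -5.8]
98 [ 7.8 46.   0.2] [ 0.1 -0.  -6.8]
```

View pics/s7.png

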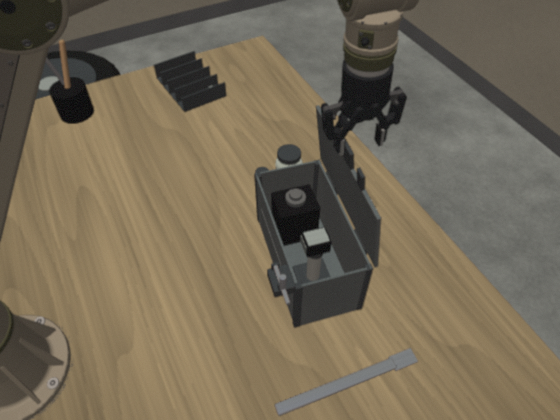

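Call:
send_rows(
  plan=[
    [1, 8, 0, 0, 0, -1],
    [2, 16, 0, 0, 0, -2],
    [3, 22, 0, 0, 0, -3],
    [4, 28, 0, 0, 0, -3],
    [4, 34, 0, 0, 0, -3],
    [4, 38, 0, 0, 0, -3],
    [4, 42, 0, 0, 0, -3],
    [4, 46, 0, 0, 0, -3],
    [4, 46, 0, 0, 0, -3],
    [-2, 46, 0, 0, 0, -3],
  ],
)

```text
clock: 14.6
tcp_pos: [0.7473, -0.0659, 0.3154]
orientation: [-0.448, -0.544, -0.452, 0.547]
wrist_force: [0.2, 0.3, -0.4]
finger_gap: 0.0639
```

```bash
python3 - <<'E'
from ik import *
print(get_state()['wrist_force'],get_state()['joint_pos'].round(2))
cam('side','s8.png');cam('scene','c8.png')
E
```

```text
[ 0.22634468  0.34863155 -0.40150506] [-0.2   0.78  1.03  1.83  0.    1.57]
```

View pics/s8.png

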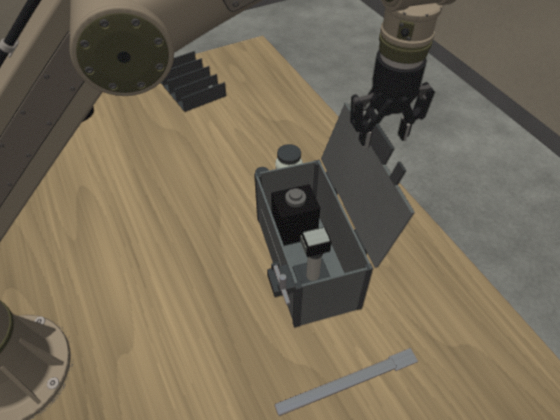

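View pics/c8.png

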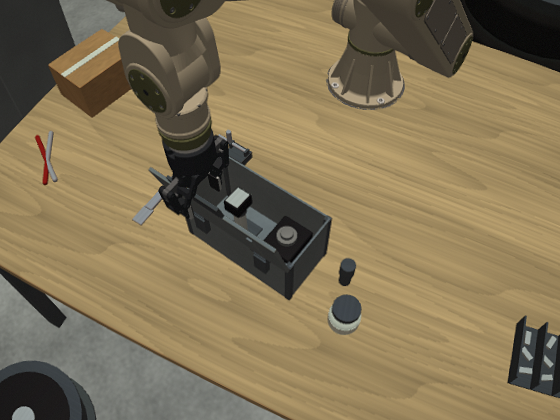

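Call:
send_rows(
  plan=[
    [-10, 0, 0, 0, 0, 0],
    [-25, 0, 0, 0, 0, 0],
    [-45, 0, 0, 0, 0, 0],
    [-70, 0, 0, 0, 0, 0],
    [-75, -25, 0, -5, 0, 0],
    [-75, -55, 10, -15, 0, 0],
    [-75, -85, 20, -25, 0, 0],
    [-75, -110, 35, -35, 0, 0],
    [-75, -130, 45, -45, 0, 0],
    [-75, -130, 45, -55, 0, 0],
  ],
  claw=75,
)

```text
clock: 15.95
tcp_pos: [0.6092, -0.0857, 0.3943]
orientation: [0.651, 0.274, 0.652, -0.274]
wrist_force: [-0.2, -0.1, -1.0]
finger_gap: 0.0751
```

```bash
python3 - <<'E'
from ik import *
cs=cam('scene','c9.png');cd=cam('side','s9.png')
for n,f in(('c9',(170,160,3.5)),('s9',(240,140,3.5))):
    a=cv2.imread(f'pics/{n}.png')[f[1]:f[1]+160,f[0]:f[0]+190];cv2.imwrite(f'pics/{n}z.png',cv2.resize(a,None,fx=3.5,fy=3.5,interpolation=cv2.INTER_CUBIC))
print(proj(cs,[cw([0,-45,147]),cw([0,85,130])]),proj(cd,[cw([0,-45,147]),cw([0,85,130])]))
print(go(cw([0,-45,260]),down()),get_state()['wrist_force'])
E
```

```text
[[236.49348164 196.56029636]
 [285.67627295 232.02145163]] [[316.19434172 237.53633736]
 [295.50621805 194.47668811]]
(array([133.5,   1.3,   1.7]), array([-34.9,  -0.1,   0. ])) [-0.29026008  0.99842834 -0.54619062]
```

View pics/c9z.png

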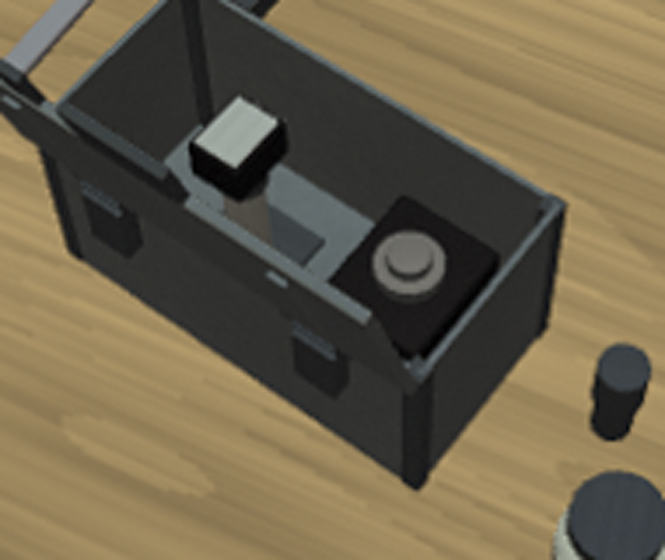

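View pics/s9z.png

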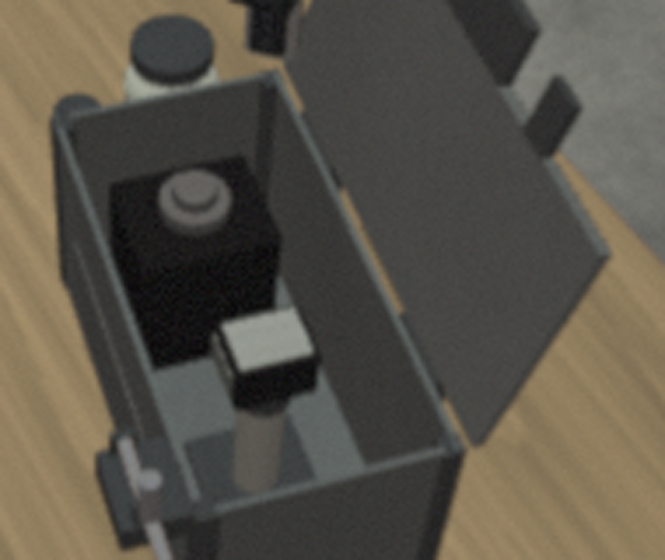

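Call:
send_rows(
  plan=[
    [20, 1, 1, -10, 0, 0],
    [50, 2, 2, -20, 0, 0],
    [85, 3, 2, -30, 0, 0],
    [125, 3, 2, -34.9, 0, 0],
    [165, 3, 2, -34.9, 0, 0],
    [200, 3, 2, -34.9, 0, 0],
    [225, 3, 2, -34.9, 0, 0],
    [250, 3, 2, -34.9, 0, 0],
    [268, 3, 2, -34.9, 0, 0],
    [280, 3, 2, -34.9, 0, 0],
  ],
)

```text
clock: 17.3
tcp_pos: [0.6136, -0.0843, 0.1108]
orientation: [0.702, 0.069, 0.705, -0.069]
wrist_force: [0.3, -0.2, 0.6]
finger_gap: 0.0749
```

```bash
python3 - <<'E'
from ik import *
cd=cam('wrist','w10.png');print(get_state()['wrist_force'],go(cw([0,-45,113]),down()))
E
```

```text
[-0.62672489 -1.43848389 -0.49472168] (array([-3.6, -1.7, -0.3]), array([-0.2, -0.4, -0. ]))
```

View pics/w10.png

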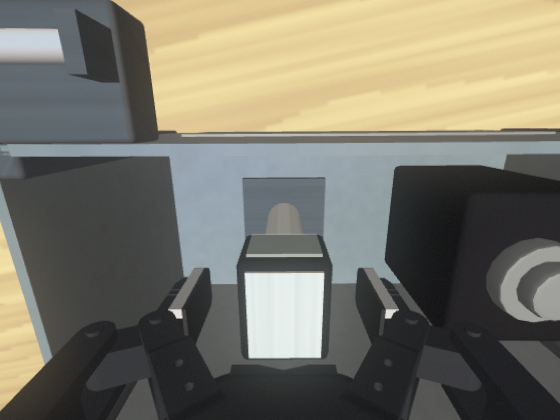

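Lamp head sits centred between the pads (lamp cols 240–330, pads 205/360). Close, then lift.

Call:
send_rows(
  plan=[
    [-2, 0, 0, 0, 0, 0],
    [-2, 0, 0, 0, 0, 0],
    [-2, 0, 0, 0, 0, 0],
    [-2, 0, 0, 0, 0, 0],
    [-2, 0, 0, 0, 0, 0],
    [-2, 0, 0, 0, 0, 0],
    [-2, 0, 0, 0, 0, 0],
    [-6, 0, 0, 0, 0, 0],
    [-12, 0, 0, 0, 0, 0],
    [-20, 0, 0, 0, 0, 0],
  ],
  claw=30,
  newtons=40,
)

```text
clock: 18.6
tcp_pos: [0.6149, -0.0842, 0.1308]
orientation: [0.702, 0.069, 0.705, -0.067]
wrist_force: [4.9, 3.0, -4.0]
finger_gap: 0.0393
```

```bash
python3 - <<'E'
from ik import *
print(get_state()['wrist_force'],get_state()['tcp_pos'])
E
```

```text
[ 4.92510391  3.04029905 -3.99149513] [ 0.6149299  -0.08416897  0.13083056]
```

Call:
send_rows(
  plan=[
    [-8, 0, 0, 0, 0, 0],
    [-17, 0, 0, 0, 0, 0],
    [-26, 0, 0, 0, 0, 0],
    [-35, 0, 0, 0, 0, 0],
    [-44, 0, 0, 0, 0, 0],
    [-52, 0, 0, 0, 0, 0],
    [-58, 0, 0, 0, 0, 0],
    [-63, 0, 0, 0, 0, 0],
    [-65, 0, 0, 0, 0, 0],
    [-65, 0, 0, 0, 0, 0],
  ],
)

```text
clock: 19.85
tcp_pos: [0.6149, -0.0842, 0.1963]
orientation: [0.702, 0.069, 0.705, -0.067]
wrist_force: [3.6, 3.3, -3.1]
finger_gap: 0.0393
```

```bash
python3 - <<'E'
from ik import *
print(get_state()['wrist_force'],get_state()['tcp_pos'])
cam('wrist','w11.png')
a=cam('side')['frame'][140:310,240:420];cv2.imwrite('pics/s11.png',cv2.resize(a,None,fx=3.5,fy=3.5,interpolation=cv2.INTER_CUBIC))
E
```

```text
[ 3.55678534  3.27187124 -3.14667449] [ 0.61492125 -0.08416593  0.19628962]
```

View pics/w11.png

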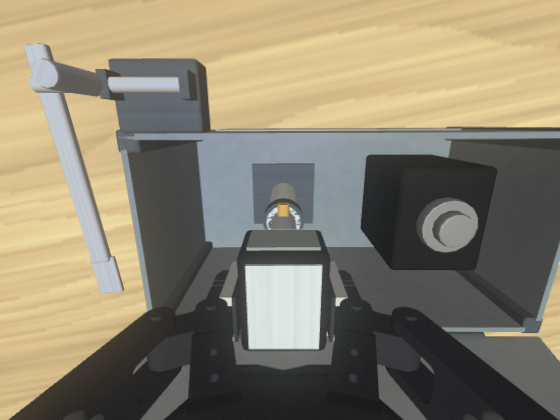

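View pics/s11.png

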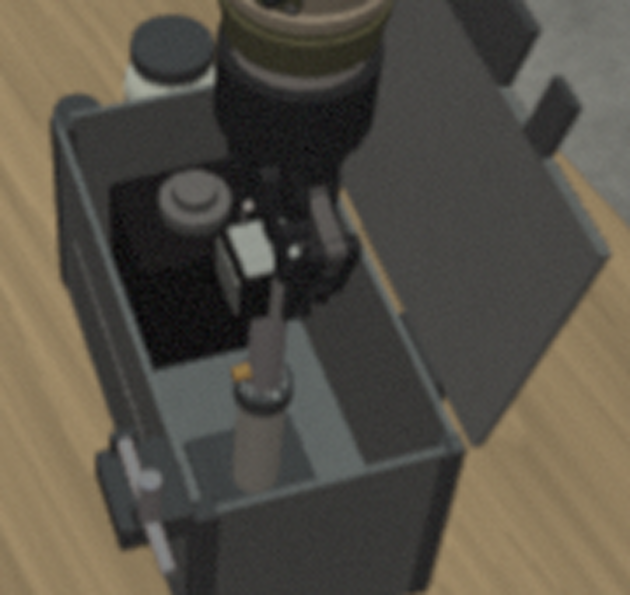

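Call:
send_rows(
  plan=[
    [1, 0, 0, 0, 0, 0],
    [2, 0, 0, 0, 0, 0],
    [3, 0, 0, 0, 0, 0],
    [4, 0, 0, 0, 0, 0],
    [5, 0, 0, 0, 0, 0],
    [6, 0, 0, 0, 0, 0],
    [7, 0, 0, 0, 0, 0],
    [8, 0, 0, 0, 0, 0],
    [8, 0, 0, 0, 0, 0],
    [8, 0, 0, 0, 0, 0],
  ],
)

```text
clock: 21.2
tcp_pos: [0.6149, -0.0842, 0.1891]
orientation: [0.703, 0.069, 0.705, -0.067]
wrist_force: [1.8, 4.9, 2.1]
finger_gap: 0.0397
```

Call:
send_rows(
  plan=[
    [0, 0, 0, 0, 0, 0],
    [0, 0, 0, 0, 0, 0],
    [0, 0, 0, 0, 0, 0],
    [0, 0, 0, 0, 0, 0],
    [-5, 0, 0, 0, 0, 0],
    [-20, 0, 0, 0, 0, 0],
    [-40, 0, 0, 0, 0, 0],
    [-65, 0, 0, 0, 0, 0],
    [-90, 0, 0, 0, 0, 0],
    [-100, 0, 0, 0, 0, 0],
  ],
  claw=75,
)

```text
clock: 22.45
tcp_pos: [0.6156, -0.085, 0.2911]
orientation: [0.703, 0.068, 0.704, -0.068]
wrist_force: [0.3, 0.9, 0.1]
finger_gap: 0.075
```

```bash
python3 - <<'E'
from ik import *
print(get_state()['wrist_force'],get_state()['tcp_pos'],go(cw([0,85,290]),down()))
c=cam('wrist','w12.png');print(proj(c,[cw([0,85,130])]))
a=cam('side')['frame'][140:310,240:420];cv2.imwrite('pics/s12.png',cv2.resize(a,None,fx=3.5,fy=3.5,interpolation=cv2.INTER_CUBIC))
E
```

```text
[0.32110378 0.93667374 0.06494242] [ 0.61563657 -0.08502122  0.29111209] (array([  1.1, 128.6,  -3.1]), array([-0. , -0.1, -0. ]))
[[403.94276732 198.08188677]]
```

View pics/s12.png

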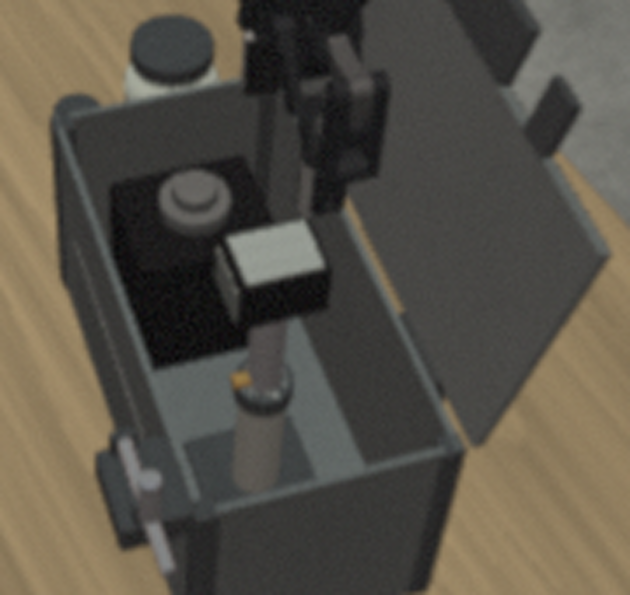

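View pics/w12.png

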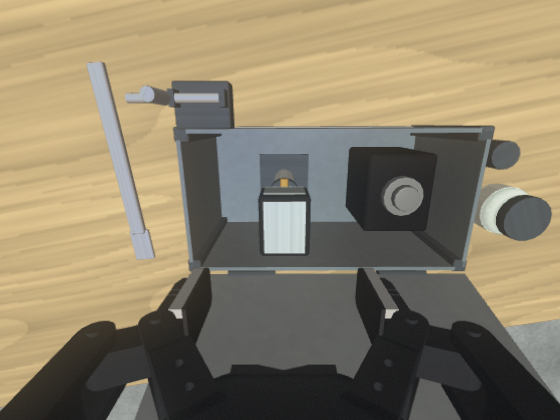

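Call:
send_rows(
  plan=[
    [0, 15, 0, 0, 0, 0],
    [0, 35, -1, 0, 0, 0],
    [0, 60, -2, 0, 0, 0],
    [0, 85, -3, 0, 0, 0],
    [0, 110, -3, 0, 0, 0],
    [10, 129, -3, 0, 0, 0],
    [45, 129, -3, 0, 0, 0],
    [90, 129, -3, 0, 0, 0],
    [125, 129, -3, 0, 0, 0],
    [148, 129, -3, 0, 0, 0],
  ],
  claw=0,
)

```text
clock: 23.8
tcp_pos: [0.6341, 0.0436, 0.1369]
orientation: [0.701, 0.068, 0.707, -0.068]
wrist_force: [1.0, 0.9, 0.6]
finger_gap: -0.0001
```

```bash
python3 - <<'E'
from ik import *
print(get_state()['wrist_force'],get_state()['tcp_pos'],go(cw([0,85,130]),down()))
c=cam('wrist','w13.png')
E
```

```text
[0.96972488 0.87433761 0.64985459] [0.63407913 0.04364613 0.13686411] (array([ 6.8, -1.2,  3.5]), array([-0. , -0.5,  0. ]))
```

View pics/w13.png

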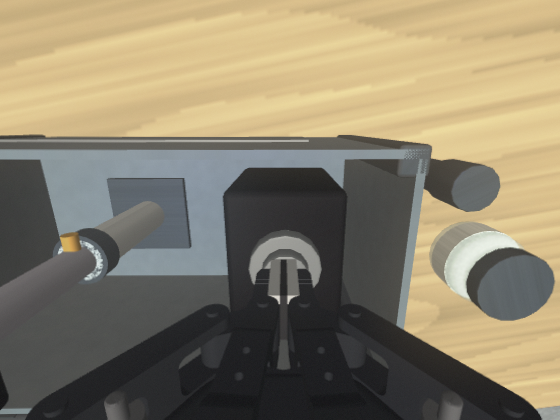

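Call:
send_rows(
  plan=[
    [0, 0, 2, 0, 0, 0],
    [2, 0, 2, 0, 0, 0],
    [4, 0, 2, 0, 0, 0],
    [6, 0, 2, 0, 0, 0],
    [8, 0, 2, 0, 0, 0],
    [10, 0, 2, 0, 0, 0],
    [12, 0, 2, 0, 0, 0],
    [13, 0, 2, 0, 0, 0],
    [14, 0, 2, 0, 0, 0],
    [14, 0, 2, 0, 0, 0],
  ],
)

```text
clock: 25.1
tcp_pos: [0.6382, 0.0422, 0.128]
orientation: [0.703, 0.068, 0.705, -0.068]
wrist_force: [-2.1, 0.2, 10.8]
finger_gap: 0.0002
```

```bash
python3 - <<'E'
from ik import *
print(get_state()['wrist_force'],get_state()['tcp_pos'])
E
```

```text
[-2.11650379  0.20083578 10.84428739] [0.638199   0.04215239 0.12798651]
```

Call:
send_rows(
  plan=[
    [0.5, 0, 0, 0, 0, 0],
    [1, 0, 0, 0, 0, 0],
    [1.5, 0, 0, 0, 0, 0],
    [2, 0, 0, 0, 0, 0],
    [2.5, 0, 0, 0, 0, 0],
    [3, 0, 0, 0, 0, 0],
    [3, 0, 0, 0, 0, 0],
    [3, 0, 0, 0, 0, 0],
    [3, 0, 0, 0, 0, 0],
    [3, 0, 0, 0, 0, 0],
  ],
)

```text
clock: 26.35
tcp_pos: [0.6383, 0.0422, 0.1277]
orientation: [0.704, 0.068, 0.704, -0.068]
wrist_force: [-8.2, 0.4, 24.0]
finger_gap: 0.0002
```

```bash
python3 - <<'E'
from ik import *
print(get_state()['wrist_force'],get_state()['tcp_pos'])
c=cam('wrist','w14.png')
a=cam('scene')['frame'][150:310,170:360];cv2.imwrite('pics/c14.png',cv2.resize(a,None,fx=3.5,fy=3.5,interpolation=cv2.INTER_CUBIC))
a=c['frame'][200:340,200:370];cv2.imwrite('pics/w14z.png',cv2.resize(a,None,fx=4,fy=4,interpolation=cv2.INTER_CUBIC))
E
```

```text
[-8.20184948  0.43954861 24.03069552] [0.63828337 0.04215658 0.12772021]
```

View pics/w14z.png

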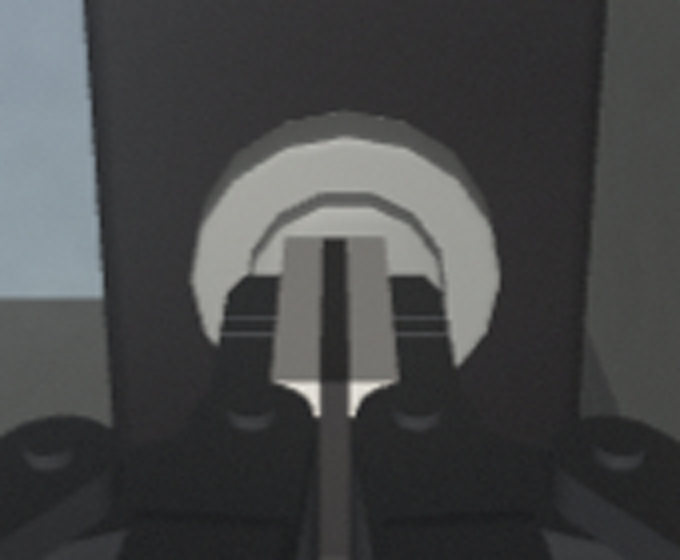

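View pics/c14.png

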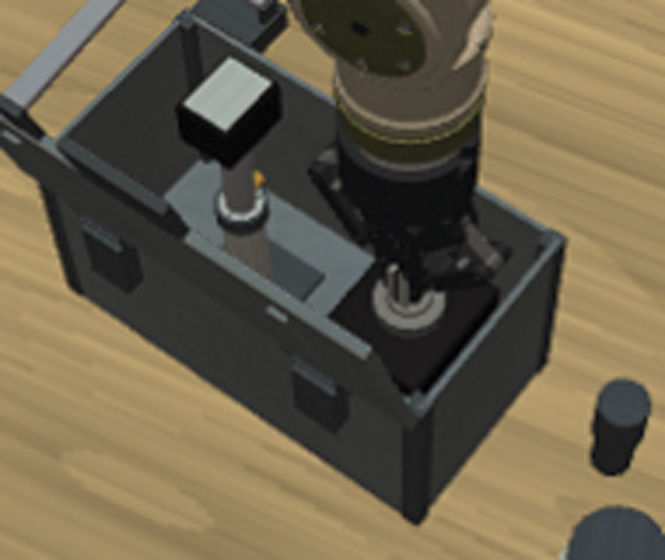

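```bash
python3 - <<'E'
import cv2,numpy as np
a=cv2.imread('pics/w13.png')[200:340,200:370];b=cv2.imread('pics/w14.png')[200:340,200:370]
cv2.imwrite('pics/cmp.png',cv2.resize(np.hstack([a,b]),None,fx=2.3,fy=2.3,interpolation=cv2.INTER_CUBIC))
E
```

```text
(no output)
```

View pics/cmp.png

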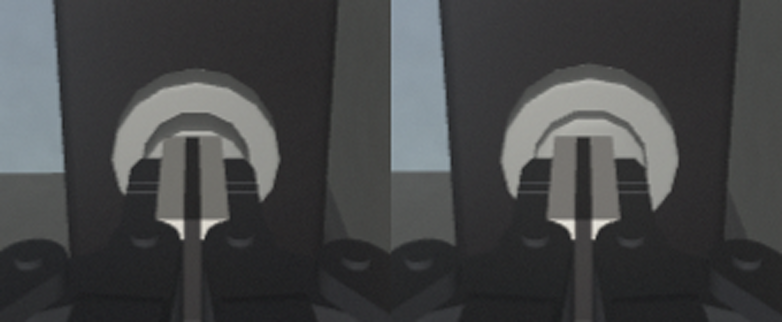

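```bash
python3 - <<'E'
from ik import *
c=cam('wrist')
for z in (.117,.119,.121,.124,.126,.128,.130): print(z,proj(c,[cw([-14,85,z]),cw([-14,98,z])]).round(1).tolist())
E
```

```text
0.117 [[282.5, 194.5], [296.3, 194.5]]
0.119 [[282.5, 194.5], [296.3, 194.5]]
0.121 [[282.5, 194.5], [296.3, 194.5]]
0.124 [[282.5, 194.5], [296.3, 194.5]]
0.126 [[282.5, 194.5], [296.3, 194.5]]
0.128 [[282.5, 194.5], [296.3, 194.5]]
0.13 [[282.5, 194.5], [296.3, 194.5]]
```

Offsets are in mm; redo.

```bash
python3 - <<'E'
from ik import *
c=cam('wrist')
for z in (117,118,120,122,124,126,128,130): print(z,proj(c,[cw([-14,85,z]),cw([0,71,z]),cw([0,99,z])]).round(1).tolist())
E
```

```text
117 [[282.1, 242.3], [258.0, 264.8], [306.3, 264.7]]
118 [[282.1, 243.0], [257.8, 265.6], [306.4, 265.5]]
120 [[282.1, 244.4], [257.6, 267.2], [306.7, 267.1]]
122 [[282.1, 245.9], [257.3, 268.8], [307.0, 268.8]]
124 [[282.0, 247.3], [257.0, 270.5], [307.3, 270.5]]
126 [[282.0, 248.9], [256.6, 272.3], [307.5, 272.2]]
128 [[282.0, 250.4], [256.3, 274.1], [307.8, 274.0]]
130 [[282.0, 252.0], [256.0, 275.9], [308.1, 275.8]]
```

Call:
send_rows(
  plan=[
    [-3, 0, 0, 0, 0, 0],
    [-8, 0, 0, 0, 0, 0],
    [-15, 0, 0, 0, 0, 0],
    [-30, 0, 0, 0, 0, 0],
    [-55, 0, 0, 0, 0, 0],
    [-85, 0, 0, 0, 0, 0],
    [-115, 0, 0, 0, 0, 0],
    [-145, 0, 0, 0, 0, 0],
    [-160, 0, 0, 0, 0, 0],
    [-160, 0, 0, 0, 0, 0],
  ],
)

```text
clock: 27.8
tcp_pos: [0.6391, 0.042, 0.285]
orientation: [0.703, 0.068, 0.705, -0.068]
wrist_force: [0.4, 0.2, -1.1]
finger_gap: -0.0002
```

```bash
python3 - <<'E'
from ik import *
print(get_state()['wrist_force'],get_state()['tcp_pos'])
c=cam('wrist','w15.png');cam('scene','c15.png')
a=cam('side')['frame'][140:310,240:420];cv2.imwrite('pics/s15.png',cv2.resize(a,None,fx=3.5,fy=3.5,interpolation=cv2.INTER_CUBIC))
E
```

```text
[ 0.35561434  0.20888791 -1.0740569 ] [0.63913822 0.04198013 0.28499624]
```

View pics/w15.png

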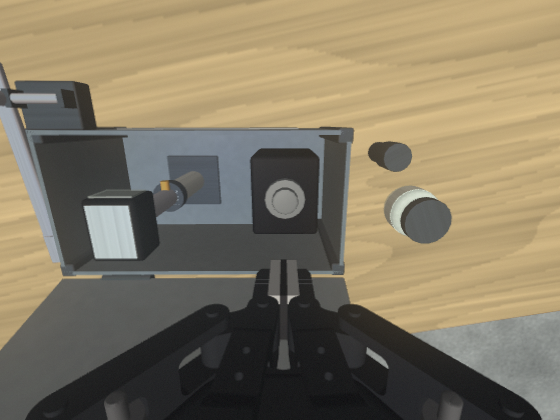

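View pics/s15.png

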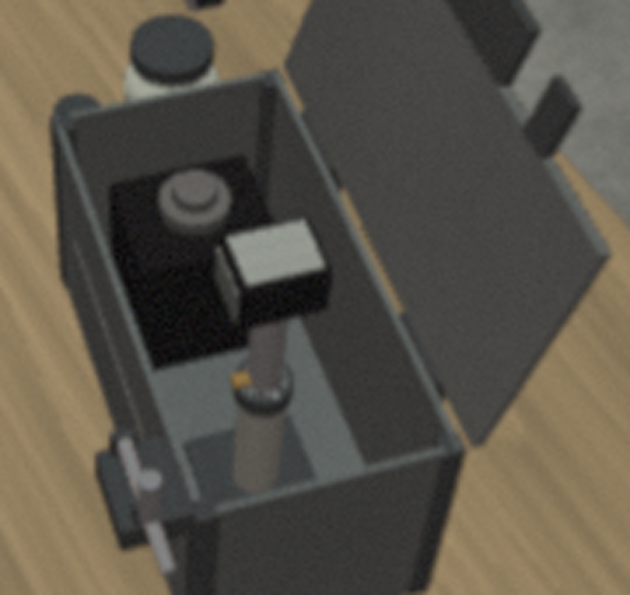

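View pics/c15.png

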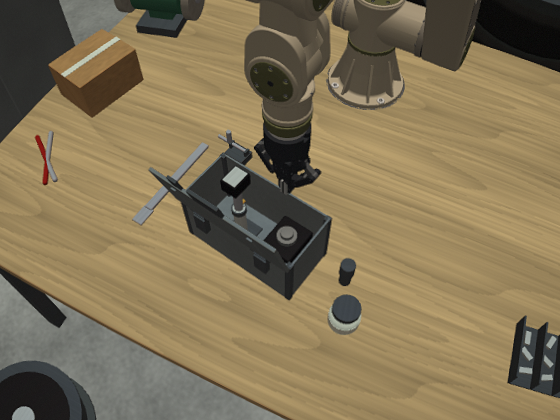

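```bash
python3 -c "
from workcell import job
print(job.hand_in())"
```

```text
the job is handed in; nothing more can be done
None
```

I carried out all four steps in the order asked and handed the job in at about 28 s of the 61 s allowed.

- **Bolt:** I gripped the pin and drew it back until it stopped at about 19 N. The pictures show the nose well clear of the lug.
- **Lid:** I lifted it by the lip on one finger past upright, and it fell back by itself. It leans back and did not move in later pictures. I did not measure its angle.
- **Lamp:** I raised the mast about 83 mm, let it settle and let go. The brass button is out on the rim of the outer tube, and the lamp still stands up in the last side, scene and wrist pictures.
- **Switch:** I pressed it to a hard stop at 24 N, and the wrist picture shows roughly 6 mm of travel. It stands out again in the last pictures.
- **Other things on the bench:** The jar, socket and tyre lever look to be where they were. The gripper is clear of everything, at z = 0.285 m.

**Checks that disagreed:**
- The two fixed cameras put the lid corners 7 to 12 mm apart. I used their average, then corrected it by about 2 mm from the wrist view.
- The fingertips were at z = 0.128 m when the switch stopped, where fully in should have been about 0.124 m. I took the hard stop and the visible travel as the evidence.

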